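Close the plug tester and hold its selector on the third click

TASK

Gently lower the hinged lid of the grey spark plug tester until it is fully closed. Only then turn its bar-grip selector knob clockwise from its home stop, counting three clicks, without running past the third. The knob is sprung and flies back home when released, so finish while still gripping it and holding it steady on the third stop; leave the loose parts on the bench undisturbed.

Things in the scene. Friction and masses are not known exactly. Their poses are not given: they have to be found in the camera images.
- tester: Spark plug tester, grey steel, fixed: a lidded chamber 160 (x) x 150 (y) x 65 mm high, footprint x, y -80..80, -75..75, and joined to its -y side a control head 70 mm high, footprint x, y -80..80, -196..-76, with the selector on top. Origin: centre of the chamber's underside, on the bench; x from the robot-facing front to the hinge, z up. A plug is clamped inside. Yaw within 0.35 rad.
- lid (a joint): Lid angle, rad: 0 = closed on the chamber's rim, 1.57 = upright; starts at 1.1 to 1.6. A steel plate 160 x 150 x 6 mm, about 0.25 kg, hinged along the tester's y at the chamber's far (+x) rim. The hinge is stiff: the lid stays where left and must be pushed all the way down, with up to about 4 N on its outer face near the free edge.
- lid_hinge (a point): Middle of the lid's hinge line, on the lid's inner face, 80 mm to +x of the tester's origin and 65.5 mm above the bench. The point's frame turns with the lid: -x points from the hinge to the free edge (160 mm away), z out of the lid's outer face, which lies at z = 6 mm.
- lid_handle (a point): In the head of the black round handle knob on the lid (28 mm across, standing 43 mm off the outer face): centred in y, 130 mm from the hinge line and 41 mm from the lid's inner face.
- selector (a joint): Knob angle, rad: 0 = home, growing clockwise seen from above. Stops every 20 degrees (0.349 rad): first 0.349, second 0.698, third 1.047, then a fourth and a fifth (the end, 1.745). A return spring of 0.09 (home) to 0.14 N m (third) plus the detent: the torque falls to about 0.05 to 0.08 coming up to a stop and jumps to 0.15 to 0.2 N m just past it, a clear click. Let go, it flies back to 0.
- selector_grip (a point): On the knob's vertical axis, 106 mm above the bench, 20 mm to -x and 136 mm to -y of the tester's origin. Grip bar: 44 mm long along the point's x (the tester's x at home), 14 mm thick, top at 114 mm, on a disc 48 mm across, top at 84 mm. Turns with the knob. A white line on top points to -x at home; six white panel ticks mark home and the five stops. 25 mm is clear all round.
- nut: Loose bystander: rusty flywheel nut, 40 mm across, 14 mm high, in front of the tester.
- jet: Loose bystander: brass jet, 14 mm across, 16 mm high, standing in front of the control head.
- gas_cap: Loose bystander: orange plastic gas cap, 60 mm across, 29 mm high, to the left (+y) of the tester.
- gauge: Loose bystander: steel compression gauge lying flat, dial 66 mm across and 24 mm high, with a 70 mm stem, to the right (-y) of the control head.
- plug: Loose bystander: spark plug lying behind the control head, 65 mm long, 20 mm high.
- screwdriver: Loose bystander: screwdriver lying at the near left of the bench; origin at the middle of its underside.
- oil_can: Loose bystander: steel can, 60 mm across, 120 mm high, on the left of the bench.

How it is judged:
By the outcome, as a careful person would: the job done as asked, in the order asked, and still so for the second after the job is handed in, while the arm keeps its last pose, push and grip.
It also fails if it takes over 58 s, if anything falls off the work surface, if the arm or the gripper's body presses on something with over 40 N, if the wrist force passes 120 N, or if a joint passes its speed limit or range.

ROBOT

A 6-joint arm with a two-finger parallel gripper is mounted at the origin on the work surface. World frame = base frame: x ahead of the robot, y to its left, z up, the work surface at z = 0. Lengths are in mm, angles in degrees, forces in N, time in s.
With the tool pointing down it reaches from about 300 to 850 mm from the base axis. Payload 4.2 kg.
Tool frame: the origin (TCP) lies between the finger pads; the fingertips stand ahead of it and the grasp point (between the pads) lies 8 mm behind it (env.tip_reach is the x of the fingertips in the tool frame, in mm); x points along the fingers, y is the direction in which the jaws open and shut, and the axes are right-handed (so a half turn about x gives the same grasp; the last joint's range is limited). The gripper opens to 91 mm and grips with 3 to 60 N. Pads are 32 mm wide; open, the fingers measure 118 mm over their backs; the gripper's body (76 mm by 178 mm) begins 60 mm behind the grasp point.
Start: joints at [66.406, 18.312, 89.639, -0, 72.044, -1.146], TCP at [219.569, 531.443, 224.976] pointing down, gripper open.
Joint ranges: [-177.97, 177.97], [-48.28, 115.42], [12.27, 149.76], [-77.06, 257.06], [2.81, 150.46], [-146.56, 146.56]. Speed limits (degrees/s): [147.25, 147.25, 180, 180, 180, 180].

INTERFACE

Orientations are given as [roll, pitch, yaw] about the fixed x, y, z axes, in that order (R = Rz(yaw) Ry(pitch) Rx(roll)).
In Python, from workcell import env, cams gives the robot as it stands.
- The arm moves only by the tool arm_command, never from a script. Its argument "deltas" is a list of rows, each a list of 3 entries, a list of its own where there are three numbers: the opening, from 0 (shut) to 1 (fully open), then the shift along the world's x, y, z in mm, then the turn about the world's z in rad. A call has 1 to 20 rows; each row is the pose to reach, as a shift and turn from the pose commanded when the call began; what a row does not reach only later rows make up. A row lasts 1/10 s, in which the tool goes at most 50 mm and 8.59 degrees, less where a joint would pass 70% of its speed; a pose out of reach is approached as far as the arm can. A call with a gripper value outside its range is refused whole. The fingers move at their own pace and stop on an object; "grip_force" is the grip in N (left out, the last holds). Time passes only in rows, so rows that repeat a pose let the fingers close. It gives the time, the measured TCP pose, the force and the opening at its end, in the units of the state.
- env.state(): the state, without advancing time (a new reading comes with each control period).
- cams.grab_frame(name): name is "side" or "top" or "wrist"; returns a dict with "img" (420x560x3 uint8, red, green, blue), "K" (3x3 intrinsics, pixels), "rvec" (rotation vector, rad) and "tvec" (3), from world to camera coordinates, as OpenCV has them. Camera axes: x right, y down, z forward; pixel columns grow to the right and rows downward; lengths in mm; the calibration is good to about 2 mm. A picture is of the moment at which its call begins. There is no depth.
- env.job_done(): hands the job in, once; it reports no verdict.
Trained networks look in a picture, given as the dict that the camera call returned (one of the last four; its "shot" number tells which), for a name from the list of things; names that differ only in an ending like _2 or _b are one class to them, and where a whole thing is asked for, a point or a joint stands for the part that bears it (a point fixed in the world has none). Each returns a list of dicts, best first, with "conf" (0 to 1); they miss things now and then, are a little off and sometimes report something else, mostly with a low value. They report only what shows in the picture. A call takes as long as a camera call.
- cams.silhouettes(picture, name): "region" (420x560 bool, what is visible of it) and "centre" ([column, row] in pixels, amid what is visible of it).
The state is a dict: "time_s": time; "qpos": joint angles; "qvel": joint speeds; "effort": joint torques, N m; "ee_pos": TCP position; "ee_rot": TCP orientation; "force": force on the tool from outside, world axes, zero at the start; "torque": the same for the moment, N m; "gripper_width": finger opening in mm.
Only numpy, scipy, OpenCV 4.12 (cv2) and the standard library are available. Lean on these libraries where they do the work, as an engineer would, in place of code of your own. Each camera call takes 0.05 s, during which the arm holds its last target.

## Working session

There is one attempt and no reset: what is moved stays moved. The work goes in short steps, Python scripts to look and compute and a tool call to move; the robot and the scene stay as the last step left them, time stands still between calls to the robot, and variables do not carry over. Pictures are saved under pics/ and viewed, and the job is handed in when it is done.

Besides the shell and the picture viewer there is one more tool, called after "Request:" as a command line: name --argument value ..., lists and objects as JSON in quotes. arm_command: Moves the arm, as the interface text tells. Its arguments: {"type":"object","properties":{"deltas":{"type":"array","items":{"type":"array"}},"grip_force":{"type":"number"}},"required":["deltas"]}

```bash
mkdir -p pics; ls
python3 - <<'E'
from workcell import env,cams
import cv2
print(env.state(), env.tip_reach)
for n in ("side","top","wrist"):
    f=cams.grab_frame(n); cv2.imwrite(f"pics/a_{n}.png",f["img"][:,:,::-1]); print(n,f["K"].tolist(),f["rvec"],f["tvec"])
E
```

```text
pics
{'time_s': 0.0, 'qpos': array([ 6.64061784e+01,  1.83502796e+01,  8.97064764e+01, -2.38372458e-03,
        7.20439451e+01, -1.14629132e+00]), 'qvel': array([-0.09652945,  0.02401073, -0.1186453 ,  0.08464284,  0.10168569,
        0.07184345]), 'effort': array([ 1.28860782e-03, -4.12467957e+01, -2.31975907e+01,  7.28410366e-02,
        4.57957084e-02, -1.47768669e-04]), 'ee_pos': array([219.37478112, 530.97658607, 224.13344102]), 'ee_rot': array([ -89.85703922,   89.89927343, -112.30383266]), 'force': array([-0.54024563,  0.30825239,  0.1519533 ]), 'torque': array([-0.0004811 ,  0.00152797,  0.01584455]), 'gripper_width': 91.034165566491} 11.0
side [[510.70869272184217, 0.0, 278.3483691937253], [0.0, 510.70869272184217, 221.71445001193092], [0.0, 0.0, 1.0]] [ 2.1370608  -0.11213048  0.0910096 ] [-545.75611351  148.98284453 1253.10226934]
top [[474.2258555093614, 0.0, 279.4267672862467], [0.0, 474.2258555093614, 214.28916926935764], [0.0, 0.0, 1.0]] [ 2.19340837 -2.23048386  0.03445095] [ 78.41518525 528.03836593 994.67744314]
wrist [[348.86628925586405, 0.0, 273.7292684112872], [0.0, 348.86628925586405, 210.55919933214273], [0.0, 0.0, 1.0]] [-2.41989328 -1.61933247 -0.21328   ] [-573.77955704  -29.37409195  392.43281031]
```

View pics/a_side.png

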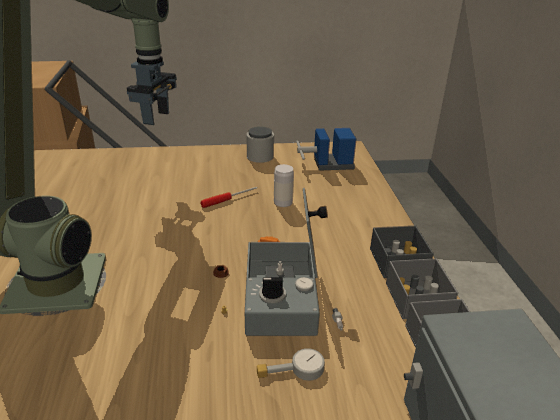

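View pics/a_top.png

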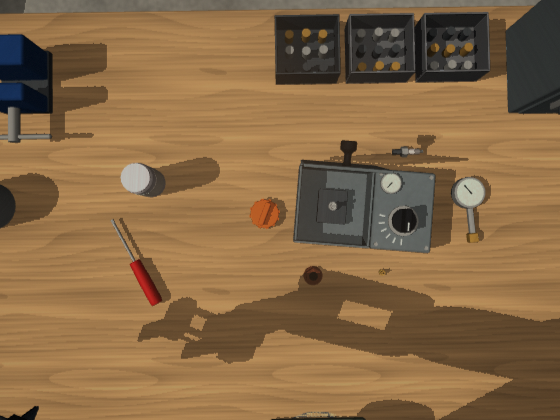

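View pics/a_wrist.png

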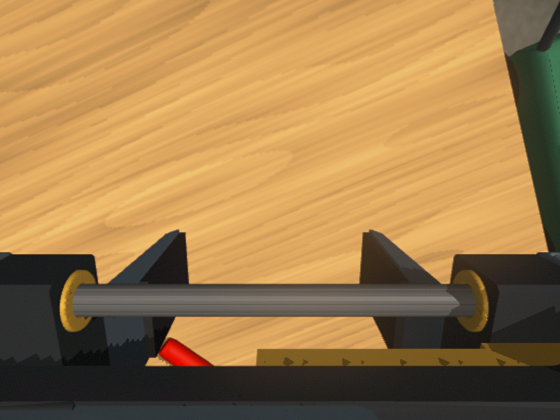

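Run:
```python
from workcell import env,cams
import cv2,numpy as np
for n in ("side","top"):
    f=cams.grab_frame(n)
    im=f["img"][:,:,::-1]
    np.savez(f"{n}.npz",img=f["img"],K=f["K"],rvec=f["rvec"],tvec=f["tvec"])
    for q in ("tester","lid","lid_handle","selector","selector_grip"):
        for d in cams.silhouettes(f,q)[:2]:
            r=d["region"]; ys,xs=np.nonzero(r)
            print(n,q,round(d["conf"],2),d["centre"],r.sum(),(xs.min(),xs.max(),ys.min(),ys.max()) if len(xs) else None)
            if d["conf"]>.5: np.save(f"{n}_{q}.npy",r)
    if n=="top": c=im[130:265,270:470]; s=4
    else: c=im[180:345,220:370]; s=4
    cv2.imwrite(f"pics/z_{n}.png",cv2.resize(c[:, :],None,fx=s if n=="top" else 3.6,fy=s if n=="top" else 3.6,interpolation=cv2.INTER_CUBIC))
```

```text
side lid 0.58 [309.4, 214.9] 395 (np.int64(303), np.int64(326), np.int64(190), np.int64(268))
side lid_handle 0.57 [312.9, 216.2] 461 (np.int64(302), np.int64(327), np.int64(188), np.int64(276))
side selector 0.88 [270.0, 288.5] 417 (np.int64(262), np.int64(283), np.int64(277), np.int64(298))
side selector_grip 0.63 [269.7, 288.3] 468 (np.int64(261), np.int64(283), np.int64(276), np.int64(298))
side selector_grip 0.16 [281.6, 289.6] 7076 (np.int64(244), np.int64(327), np.int64(189), np.int64(336))
top tester 0.86 [362.2, 207.4] 11519 (np.int64(293), np.int64(434), np.int64(141), np.int64(252))
top lid 0.66 [471.4, 200.2] 1205 (np.int64(450), np.int64(484), np.int64(176), np.int64(243))
top lid 0.61 [346.1, 165.7] 917 (np.int64(301), np.int64(393), np.int64(141), np.int64(173))
top lid_handle 0.68 [347.6, 167.6] 816 (np.int64(303), np.int64(392), np.int64(140), np.int64(173))
top selector 0.57 [405.4, 222.3] 450 (np.int64(392), np.int64(415), np.int64(209), np.int64(231))
top selector_grip 0.89 [403.7, 221.4] 483 (np.int64(392), np.int64(416), np.int64(208), np.int64(232))
```

View pics/z_top.png

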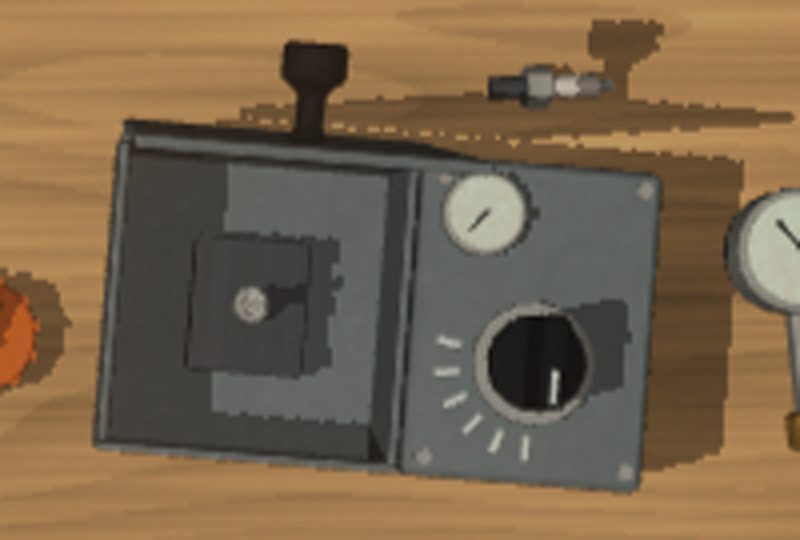

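View pics/z_side.png

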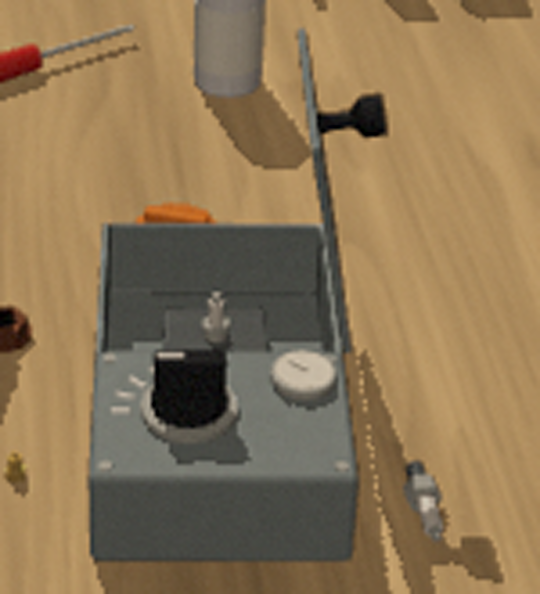

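```bash
cat > h.py <<'E'
import numpy as np,cv2
from scipy.optimize import least_squares
C={n:np.load(f"{n}.npz") for n in("side","top")}
def proj(n,P):
    c=C[n]; return cv2.projectPoints(np.array(P,float).reshape(-1,1,3),c["rvec"],c["tvec"],c["K"],None)[0].reshape(-1,2)
def T(p,q):
    x,y,w=p[:3]; c,s=np.cos(w),np.sin(w); q=np.atleast_2d(q)
    return np.c_[x+c*q[:,0]-s*q[:,1],y+s*q[:,0]+c*q[:,1],q[:,2]]
def lidpt(th,q): # frame: x along toward away; -x is to free edge; closed th=0
    q=np.atleast_2d(q); c,s=np.cos(th),np.sin(th)
    # rotate about y: free edge (-x) goes up
    return np.c_[80+c*q[:,0]+s*q[:,2], q[:,1], 65.5-s*q[:,0]+c*q[:,2]]
E
python3 - <<'E'
from h import *
top=lambda u,v:(270+(u+.5)/4-.5,130+(v+.5)/4-.5)
sd=lambda u,v:(220+(u+.5)/3.6-.5,180+(v+.5)/3.6-.5)
obs=[("top",(80,-196,70),top(661,174)),("top",(-80,-196,70),top(637,491)),("top",(-80,-76,70),top(402,473)),("top",(-80,75,65),top(95,449)),
("side",(-80,-196,70),sd(92,478)),("side",(80,-196,70),sd(354,475)),("side",(-80,-196,0),sd(94,559)),("side",(80,-196,0),sd(352,556)),("side",(-80,75,65),sd(104,225))]
hd=[("top",top(315,62)),("side",sd(370,116))]
def res(p):
    r=[]
    for n,q,o in obs: r+=list(proj(n,T(p,q))[0]-o)
    for n,o in hd: r+=list(proj(n,T(p,lidpt(p[3],(-130,0,38))))[0]-o)
    return r
s=least_squares(res,[550,-60,0,1.4],loss="soft_l1")
p=s.x; print(p, np.round(np.array(res(p)).reshape(-1,2),1).tolist())
np.save("p.npy",p)
print("grip",T(p,(-20,-136,106)), "handle",T(p,lidpt(p[3],(-130,0,41))),"hinge",T(p,(80,0,65.5)))
print("free edge mid outer",T(p,lidpt(p[3],(-160,0,6))))
for n in C:
    im=C[n]["img"][:,:,::-1].copy()
    def pl(Q,col):
        cv2.polylines(im,[np.round(proj(n,Q)).astype(int)],True,col,1)
    pl(T(p,[(80,-196,70),(-80,-196,70),(-80,-76,70),(80,-76,70)]),(0,0,255))
    pl(T(p,[(80,75,65),(-80,75,65),(-80,-75,65),(80,-75,65)]),(0,255,0))
    pl(T(p,lidpt(p[3],[(0,-75,6),(0,75,6),(-160,75,6),(-160,-75,6)])),(255,0,255))
    t=np.linspace(0,6.28,20); pl(T(p,np.c_[-20+24*np.cos(t),-136+24*np.sin(t),84+0*t]),(0,255,255))
    pl(T(p,[(-42,-143,114),(2,-143,114),(2,-129,114),(-42,-129,114)]),(255,255,0))
    c=im[130:265,270:470] if n=="top" else im[180:345,220:370]
    cv2.imwrite(f"pics/fit_{n}.png",cv2.resize(c,None,fx=3.6,fy=3.6))
# independent: triangulate selector centre via silhouettes
E
```

```text
[ 5.45938784e+02 -3.80349405e+01 -9.45020777e-02  1.40341982e+00] [[0.4, -1.4], [0.8, -0.2], [-1.0, -0.4], [-0.5, -0.4], [-1.7, -0.0], [1.3, 0.8], [-1.7, 1.4], [-0.2, 2.2], [-1.2, -1.1], [-1.2, -0.3], [-0.3, -0.1]]
grip [[ 513.19486267 -171.54087901  106.        ]] handle [[644.26761574 -47.35498057 200.51371899]] hinge [[625.581824   -45.58385887  65.5       ]]
free edge mid outer [[604.93513808 -43.62687497 224.26361225]]
```

```bash
python3 -c "
import cv2,numpy as np
a=cv2.imread('pics/fit_top.png');b=cv2.imread('pics/fit_side.png')
s=cv2.resize(b,(int(540*486/594),486)); a=cv2.resize(a,(0,0),fx=.5,fy=.5) if 0 else a
cv2.imwrite('pics/fit_s2.png',s)"
```

```text
(no output)
```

View pics/fit_top.png

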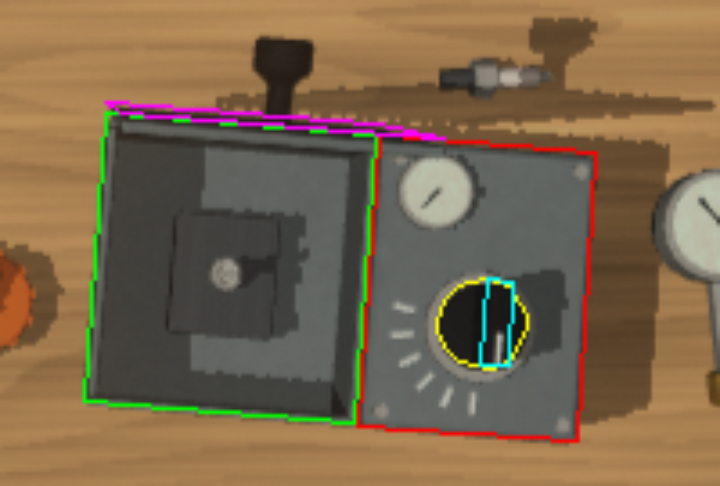

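View pics/fit_side.png

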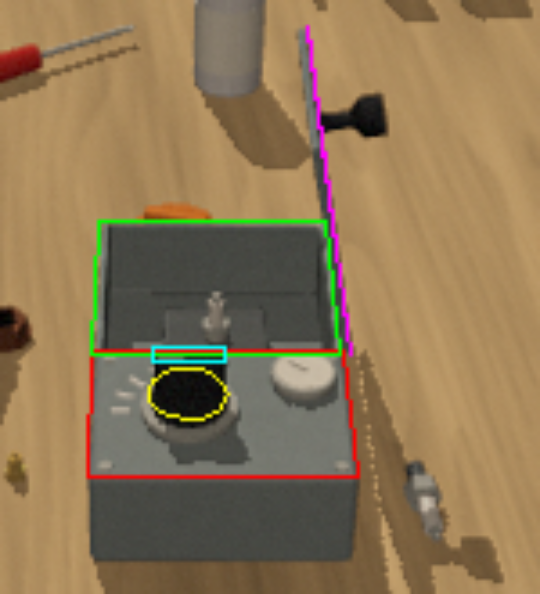

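```bash
cat > way.py <<'E'
from h import *
p=np.load("p.npy")
def tcp(th,r=140,gap=0,y=45):
    c=lidpt(th,(-r,y,6+gap))+np.array([[16,0,11]]); return T(p,c)[0]
E
python3 - <<'E'
from way import *
s=np.array([219.569,531.443,224.976])
w=tcp(1.403,gap=22); print("above",w+[0,0,60]-s,"down",w-s,w)
b=w
for th in np.linspace(1.4,0,15): print(round(th,2),np.round(tcp(th)-b,0))
E
```

```text
above [ 430.39418597 -534.13614192   54.23400839] down [ 430.39418597 -534.13614192   -5.76599161] [649.96318597  -2.69314192 219.21000839]
1.4 [-22.   2.  -4.]
1.3 [-36.   3.  -6.]
1.2 [-49.   5. -10.]
1.1 [-62.   6. -15.]
1.0 [-74.   7. -22.]
0.9 [-86.   8. -29.]
0.8 [-97.   9. -38.]
0.7 [-107.   10.  -48.]
0.6 [-116.   11.  -59.]
0.5 [-124.   12.  -70.]
0.4 [-130.   12.  -83.]
0.3 [-136.   13.  -96.]
0.2 [-140.   13. -109.]
0.1 [-142.   13. -123.]
0.0 [-144.   14. -137.]
```

Request:
arm_command --deltas '[[0,[20,-20,40],0.1],[0,[50,-60,75],0.2],[0,[80,-95,75],0.295],[0,[110,-130,75],0.295],[0,[140,-165,75],0.295],[0,[170,-205,75],0.295],[0,[200,-240,75],0.295],[0,[230,-280,75],0.295],[0,[260,-315,75],0.295],[0,[290,-355,75],0.295],[0,[320,-395,75],0.295],[0,[350,-430,75],0.295],[0,[375,-465,75],0.295],[0,[400,-500,75],0.295],[0,[420,-520,70],0.295],[0,[430,-534,60],0.295],[0,[430,-534,54],0.295],[0,[430,-534,54],0.295],[0,[430,-534,54],0.295],[0,[430,-534,54],0.295]]' --grip_force 20

```text
time_s: 2.75
ee_pos: [649.1, -1.3, 279.9]
ee_rot: [25.0, 89.9, 19.6]
force: [-0.1, 0.3, -0.1]
gripper_width: 0.2
```

Run:
```python
from workcell import env,cams
import cv2
for n in ("side","top"):
    f=cams.grab_frame(n); cv2.imwrite(f"pics/b_{n}.png",f["img"][:,:,::-1])
```

```text
(no output)
```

View pics/b_side.png

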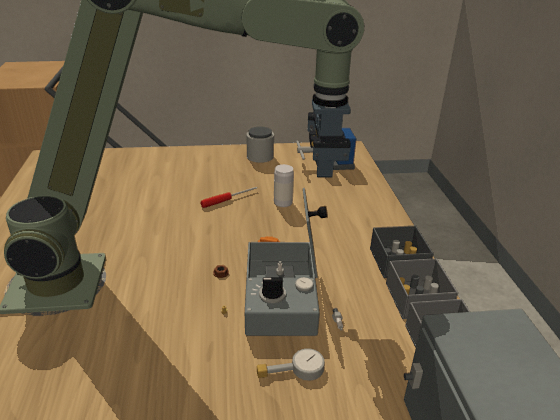

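View pics/b_top.png

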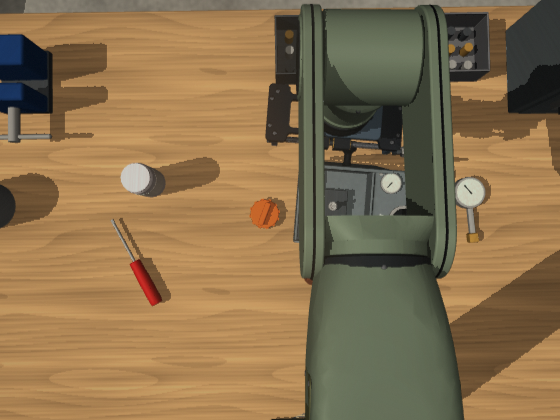

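Request:
arm_command --deltas '[[0,[0,0,-25],0],[0,[0,0,-45],0],[0,[0,0,-60],0],[0,[0,0,-60],0],[0,[-8,1,-62],0],[0,[-14,1,-63],0],[0,[-20,2,-64],0],[0,[-25,2,-65],0],[0,[-30,3,-66],0],[0,[-35,3,-66],0],[0,[-40,4,-67],0],[0,[-45,4,-69],0]]'

```text
time_s: 4.05
ee_pos: [604.3, 1.5, 210.0]
ee_rot: [28.6, 90.0, 23.0]
force: [1.3, 0.7, 2.0]
gripper_width: 0.2
```

Run:
```python
from workcell import env,cams
import cv2
f=cams.grab_frame("side"); cv2.imwrite(f"pics/c_side.png",cv2.resize(f["img"][100:350,200:420,::-1],None,fx=2.4,fy=2.4))
```

```text
(no output)
```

View pics/c_side.png

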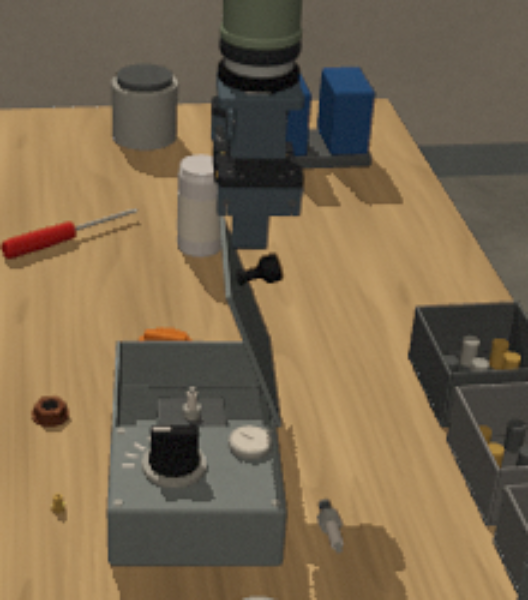

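Request:
arm_command --deltas '[[0,[-8,1,-2],0],[0,[-13,2,-4],0],[0,[-18,2,-6],0],[0,[-23,3,-9],0],[0,[-28,3,-12],0],[0,[-33,4,-16],0],[0,[-38,4,-19],0],[0,[-43,5,-23],0],[0,[-47,5,-26],0],[0,[-51,5,-30],0],[0,[-55,6,-34],0],[0,[-59,6,-39],0],[0,[-63,6,-43],0],[0,[-66,7,-47],0],[0,[-70,7,-52],0],[0,[-73,7,-56],0],[0,[-76,8,-60],0],[0,[-79,8,-65],0],[0,[-82,8,-69],0],[0,[-85,8,-74],0]]'

```text
time_s: 6.1
ee_pos: [519.4, 9.5, 135.7]
ee_rot: [44.0, 90.0, 38.5]
force: [0.2, -0.8, 0.7]
gripper_width: 0.3
```

Run:
```python
from workcell import env,cams
import cv2
f=cams.grab_frame("side"); cv2.imwrite(f"pics/d_side.png",cv2.resize(f["img"][100:350,200:420,::-1],None,fx=2.4,fy=2.4))
```

```text
(no output)
```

View pics/d_side.png

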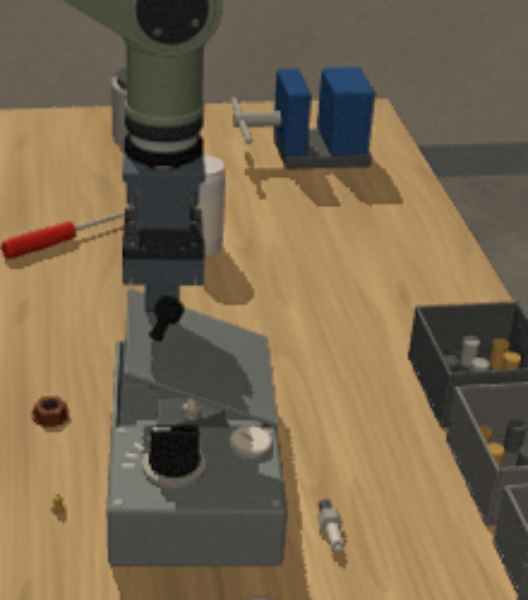

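Request:
arm_command --deltas '[[0,[-2,0,-4],0],[0,[-4,0,-8],0],[0,[-5,1,-12],0],[0,[-6,1,-16],0],[0,[-7,1,-20],0],[0,[-8,1,-24],0],[0,[-9,1,-28],0],[0,[-10,1,-32],0],[0,[-11,1,-36],0],[0,[-11,1,-39],0],[0,[-12,1,-42],0],[0,[-12,1,-45],0],[0,[-12,1,-48],0],[0,[-12,1,-50],0],[0,[-12,1,-51],0],[0,[-12,1,-52],0]]'

```text
time_s: 7.75
ee_pos: [507.6, 10.4, 83.9]
ee_rot: [153.4, 90.0, 147.8]
force: [-1.4, -0.0, -0.1]
gripper_width: 0.6
```

Request:
arm_command --deltas '[[0,[0,0,-1],0],[0,[0,0,-2],0],[0,[0,0,-2.5],0],[0,[0,0,-2.5],0]]'

```text
time_s: 8.15
ee_pos: [507.6, 10.4, 82.7]
ee_rot: [9.2, 90.0, 3.6]
force: [-2.3, -0.6, 10.3]
gripper_width: 0.7
```

Request:
arm_command --deltas '[[0,[0,0,3],0],[0,[0,0,20],0],[0,[-20,-20,60],0],[0,[-40,-50,90],0],[0,[-60,-80,90],0],[0,[-70,-115,90],0],[0.55,[-70,-150,90],0],[0.55,[-70,-180,90],0],[0.55,[-70,-180,90],0],[0.55,[-70,-180,90],0],[0.55,[-70,-180,90],0],[0.55,[-70,-180,90],0]]'

```text
time_s: 9.35
ee_pos: [437.6, -168.6, 171.4]
ee_rot: [126.3, 90.0, 120.8]
force: [1.5, -1.1, 0.3]
gripper_width: 45.8
```

Run:
```python
from workcell import env,cams
import cv2,numpy as np
f=cams.grab_frame("side"); cv2.imwrite(f"pics/e_side.png",cv2.resize(f["img"][200:350,200:380,::-1],None,fx=4,fy=4,interpolation=cv2.INTER_CUBIC))
f=cams.grab_frame("wrist"); cv2.imwrite(f"pics/e_wrist.png",f["img"][:,:,::-1])
np.savez("wrist.npz",img=f["img"],K=f["K"],rvec=f["rvec"],tvec=f["tvec"])
for q in ("selector","selector_grip"):
    for d in cams.silhouettes(f,q)[:2]: print(q,d["conf"],d["centre"],d["region"].sum())
print(env.state()["ee_pos"])
```

```text
selector 0.67 [278.6, 329.6] 1080
selector_grip 0.75 [277.8, 325.3] 1087
[ 437.64977844 -168.98977683  171.51626196]
```

View pics/e_side.png

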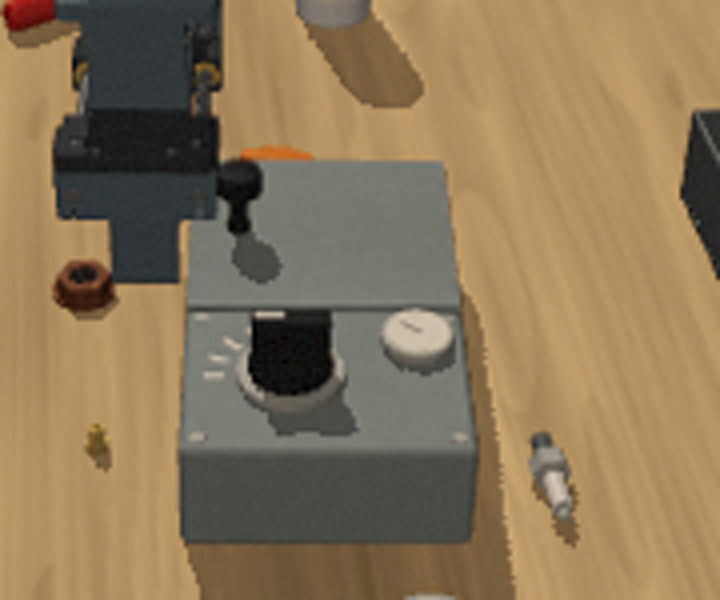

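View pics/e_wrist.png

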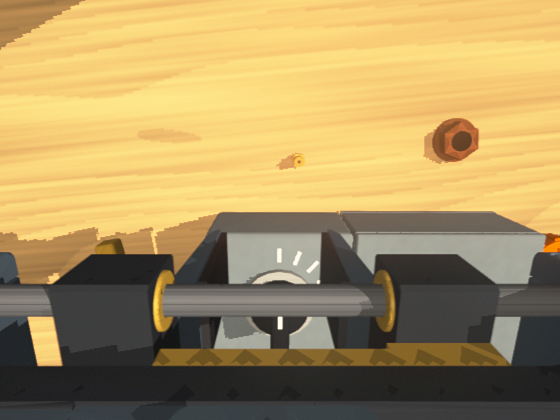

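Run:
```python
from way import *
def ray(n,uv,z):
    c=np.load(n+".npz") if n=="wrist" else C[n]
    R=cv2.Rodrigues(c["rvec"])[0]; o=-R.T@c["tvec"]; d=R.T@np.linalg.inv(c["K"])@np.array([*uv,1.]); return o+d*(z-o[2])/d[2]
top=lambda u,v:(270+(u+.5)/4-.5,130+(v+.5)/4-.5)
sd=lambda u,v:(220+(u+.5)/3.6-.5,180+(v+.5)/3.6-.5)
inv=lambda P:(lambda d,c,s:(c*d[0]+s*d[1],-s*d[0]+c*d[1]))(np.array(P[:2])-p[:2],np.cos(p[2]),np.sin(p[2]))
for nm,n,uv,z in[("line","wrist",(280,323),114),("tick0","wrist",(279.5,255),70),("lineTop","top",top(555,387),114),("lineTop outer","top",top(554,404),114),("tick0 top","top",top(525,447),70),("disc top","top",top(534,363),84),("lineSide","side",sd(172,356),114)]:
    P=ray(n,uv,z); print(nm,P,np.round(inv(P),1))
c=np.load("wrist.npz"); 
def pw(q): return cv2.projectPoints(T(p,q).reshape(-1,1,3),c["rvec"],c["tvec"],c["K"],None)[0].reshape(-1,2).round(0)
print(pw([(-42,-136,114),(-20,-136,114),(-20,-136,84),(-80,-196,70),(-80,-76,70)]))
im=c["img"][200:370,180:400,::-1]; cv2.imwrite("pics/f.png",cv2.resize(im,None,fx=3.5,fy=3.5,interpolation=cv2.INTER_CUBIC))
```

```text
line [ 505.00104974 -170.6194876   114.        ] [ -28.2 -135.9]
tick0 [ 471.52274369 -167.25117695   70.        ] [ -61.9 -135.7]
lineTop [ 499.75685244 -172.48590939  114.        ] [ -33.3 -138.2]
lineTop outer [ 491.75720171 -171.82469927  114.        ] [ -41.3 -138.3]
tick0 top [ 470.14048132 -169.18284248   70.        ] [ -63.1 -137.7]
disc top [ 511.46192277 -170.86107071   84.        ] [ -21.8 -135.5]
lineSide [ 503.24856116 -172.08458522  114.        ] [ -29.9 -137.5]
[[280. 306.]
 [280. 333.]
 [279. 311.]
 [204. 234.]
 [355. 234.]]
```

View pics/f.png

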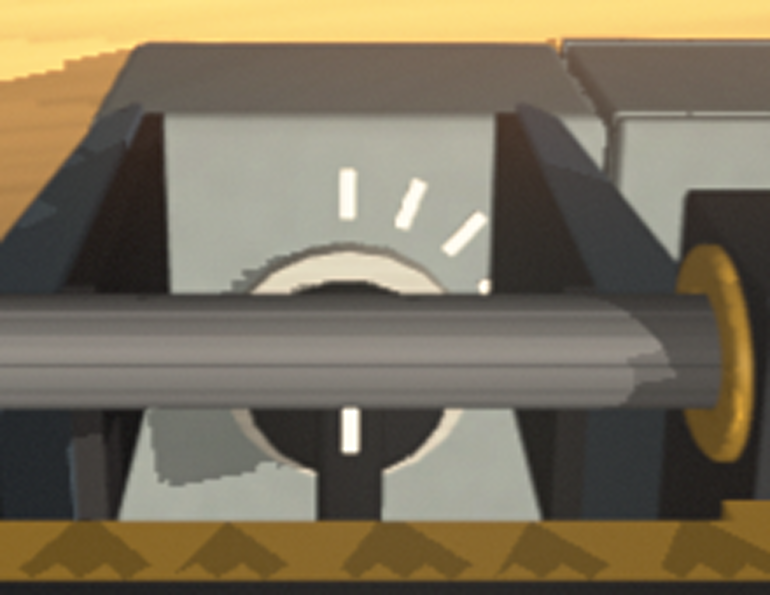

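Request:
arm_command --deltas '[[0.55,[25,-1,0],0],[0.55,[50,-2,0],0],[0.55,[70,-2,0],0],[0.55,[75,-2,0],0],[0.55,[75,-2,0],0],[0.55,[75,-2,0],0],[0.55,[75,-2,0],0]]'

```text
time_s: 10.25
ee_pos: [511.5, -171.4, 171.5]
ee_rot: [167.2, 90.0, 161.6]
force: [-0.4, -0.2, -0.0]
gripper_width: 50.0
```

Run:
```python
from workcell import env,cams
import cv2,numpy as np
s=env.state(); print(s["ee_pos"],s["ee_rot"],s["torque"],s["qpos"])
f=cams.grab_frame("wrist"); cv2.imwrite(f"pics/g_wrist.png",f["img"][:,:,::-1])
f=cams.grab_frame("side"); cv2.imwrite(f"pics/g_side.png",cv2.resize(f["img"][200:350,200:380,::-1],None,fx=4,fy=4,interpolation=cv2.INTER_CUBIC))
```

```text
[ 511.53649311 -171.41430257  171.51400324] [167.1777914   89.95689836 161.62124192] [0.04810968 0.02037022 0.01941208] [-1.97466503e+01  1.74712608e+01  9.90297107e+01 -1.14929501e-03
  6.35421178e+01 -1.04189588e+02]
```

View pics/g_wrist.png

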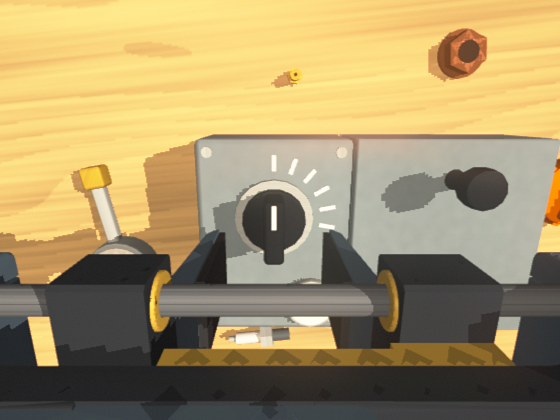

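View pics/g_side.png

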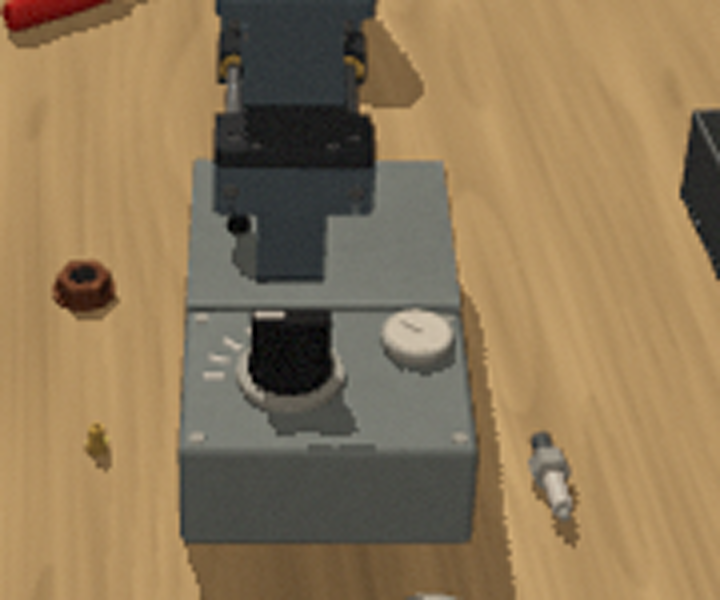

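Run:
```python
from workcell import env,cams
from way import *
f=cams.grab_frame("wrist")
def pw(q,pp): return cv2.projectPoints(T(pp,q).reshape(-1,1,3),f["rvec"],f["tvec"],f["K"],None)[0].reshape(-1,2)
im=f["img"][:,:,::-1].copy()
im=cv2.resize(im[120:290,180:380],None,fx=4,fy=4,interpolation=cv2.INTER_CUBIC)
t=np.linspace(0,6.28,40)
for Q,c in(([(-42,-143,114),(2,-143,114),(2,-129,114),(-42,-129,114)],(255,255,0)),(np.c_[-20+24*np.cos(t),-136+24*np.sin(t),84+0*t],(0,255,255)),([(-80,-196,70),(-80,-76,70),(0,-76,70),(0,-196,70)],(0,0,255))):
    cv2.polylines(im,[np.round((pw(Q,p)-[180,120])*4+1.5).astype(int)],True,c,1)
cv2.imwrite("pics/h.png",im)
```

```text
(no output)
```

View pics/h.png

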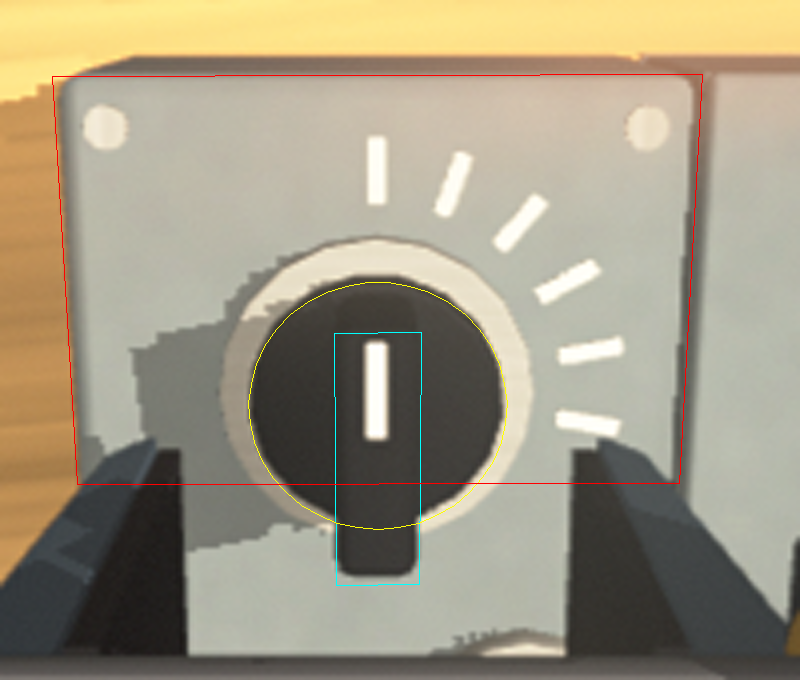

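Request:
arm_command --deltas '[[0.55,[1,0,-25],0],[0.55,[1,0,-50],0],[0.55,[1,0,-65],0],[0.55,[1,0,-72],0],[0.55,[1,0,-72],0],[0.3,[1,0,-72],0],[0.2,[1,0,-72],0],[0.1,[1,0,-72],0],[0,[1,0,-72],0],[0,[1,0,-72],0],[0,[1,0,-72],0],[0,[1,0,-72],0],[0,[1,0,-72],0]]' --grip_force 35

```text
time_s: 11.7
ee_pos: [513.7, -171.8, 99.8]
ee_rot: [-30.5, 90.0, -36.0]
force: [-0.6, 0.4, 3.0]
gripper_width: 13.9
```

```bash
cat > st.py <<'E'
from workcell import env
import numpy as np
s=env.state(); r=s["ee_rot"]; print(s["time_s"],s["ee_pos"],"jaw",(90+r[2]-r[0]+180)%360-180,"F",s["force"],"T",s["torque"],s["gripper_width"],"q",s["qpos"][[0,5]],"eff6",s["effort"][5])
E
python3 st.py
```

```text
11.7 [ 513.70984833 -171.75041034   99.79886197] jaw 84.45584572556328 F [-0.63418228  0.43369183  3.01469754] T [-0.17057656  0.10266439 -0.01156235] 13.928919979102163 q [ -19.69764836 -104.1469401 ] eff6 -0.039174885023385286
```

Request:
arm_command --deltas '[[0,[0,0,0],-0.05],[0,[0,0,0],-0.1],[0,[0,0,0],-0.15],[0,[0,0,0],-0.2],[0,[0,0,0],-0.24],[0,[0,0,0],-0.28],[0,[0,0,0],-0.31],[0,[0,0,0],-0.31]]'

```text
time_s: 12.5
ee_pos: [513.6, -171.8, 99.8]
ee_rot: [-32.8, 90.0, -56.1]
force: [-1.7, -1.6, 3.7]
gripper_width: 14.2
```

```bash
python3 st.py
```

```text
12.5 [ 513.59985357 -171.79760009   99.77457846] jaw 66.69821398836518 F [-1.65594819 -1.61540149  3.68532235] T [-0.15696866  0.22255711 -0.05545028] 14.201771360692993 q [-19.70310034 -86.39091057] eff6 0.082008121535182
```

Request:
arm_command --deltas '[[0,[0,0,0],-0.03],[0,[0,0,0],-0.06],[0,[0,0,0],-0.09],[0,[0,0,0],-0.09]]'

```text
time_s: 12.9
ee_pos: [513.6, -171.8, 99.8]
ee_rot: [-41.3, 90.0, -69.7]
force: [-2.6, -2.2, 4.2]
gripper_width: 13.8
```

```bash
python3 st.py
```

```text
12.9 [ 513.58049981 -171.79593059   99.77565743] jaw 61.599287605970915 F [-2.58302878 -2.2342337   4.22800035] T [-0.21225196  0.24926723  0.0790603 ] 13.802966292445737 q [-19.69801627 -81.28009293] eff6 0.24200479499995708
```

Request:
arm_command --deltas '[[0,[0,0,0],-0.05],[0,[0,0,0],-0.1],[0,[0,0,0],-0.15],[0,[0,0,0],-0.2],[0,[0,0,0],-0.24],[0,[0,0,0],-0.26],[0,[0,0,0],-0.26]]'

```text
time_s: 13.6
ee_pos: [513.6, -171.9, 99.8]
ee_rot: [-15.1, 90.0, -58.4]
force: [-1.9, -2.1, 5.1]
gripper_width: 13.9
```

```bash
python3 st.py
```

```text
13.6 [ 513.60050432 -171.86343669   99.77327642] jaw 46.6739422793942 F [-1.89037955 -2.10185576  5.12682534] T [-0.35407363  0.3435697   0.00998968] 13.866183781241633 q [-19.70552803 -66.3640776 ] eff6 0.07690682541579008
```

Request:
arm_command --deltas '[[0,[0,0,0],-0.03],[0,[0,0,0],-0.06],[0,[0,0,0],-0.09],[0,[0,0,0],-0.09]]'

```text
time_s: 14.0
ee_pos: [513.6, -171.9, 99.8]
ee_rot: [-21.9, 90.0, -70.3]
force: [-2.0, -2.2, 5.6]
gripper_width: 13.4
```

```bash
python3 st.py
```

```text
14.0 [ 513.57488221 -171.86829017   99.77191698] jaw 41.53399179018527 F [-1.9630999 -2.196734   5.6407776] T [-0.41930147  0.34865948  0.10099078] 13.422096610370692 q [-19.70113185 -61.21269721] eff6 0.2435034792870283
```

Request:
arm_command --deltas '[[0,[0,0,0],-0.05],[0,[0,0,0],-0.1],[0,[0,0,0],-0.15],[0,[0,0,0],-0.2],[0,[0,0,0],-0.23],[0,[0,0,0],-0.25],[0,[0,0,0],-0.25]]'

```text
time_s: 14.7
ee_pos: [513.5, -171.9, 99.8]
ee_rot: [-14.4, 90.0, -77.2]
force: [-1.9, -2.1, 6.4]
gripper_width: 13.7
```

```bash
python3 st.py
```

```text
14.7 [ 513.5239861  -171.88631893   99.75856149] jaw 27.19916634809141 F [-1.91572071 -2.12115793  6.35089631] T [-0.43240583  0.34139062  0.04134195] 13.748420050664532 q [-19.70583788 -46.8839078 ] eff6 0.10188864078372717
```

Request:
arm_command --deltas '[[0,[0,0,0],-0.015],[0,[0,0,0],-0.03],[0,[0,0,0],-0.03],[0,[0,0,0],-0.03]]'

```text
time_s: 15.1
ee_pos: [513.5, -171.9, 99.8]
ee_rot: [-13.7, 90.0, -78.2]
force: [-1.7, -1.9, 4.5]
gripper_width: 13.8
```

```bash
python3 st.py
```

```text
15.1 [ 513.51973083 -171.88976411   99.75185005] jaw 25.50009017356217 F [-1.69914351 -1.92762646  4.46503048] T [-0.44589703  0.32553589  0.05644599] 13.806657549887012 q [-19.70623237 -45.18510363] eff6 0.06089709000661969
```

Request:
arm_command --deltas '[[0,[0,0,0],-0.015],[0,[0,0,0],-0.015],[0,[0,0,0],-0.015]]'

```text
time_s: 15.4
ee_pos: [513.5, -171.9, 99.8]
ee_rot: [-7.3, 90.0, -72.7]
force: [-1.7, -3.0, 5.6]
gripper_width: 13.7
```

```bash
python3 st.py
python3 - <<'E'
from workcell import env,cams
import cv2
for n in("wrist","side","top"):
    f=cams.grab_frame(n); im=f["img"][:,:,::-1]
    if n=="side": im=cv2.resize(im[200:390,200:380],None,fx=3,fy=3,interpolation=cv2.INTER_CUBIC)
    cv2.imwrite(f"pics/i_{n}.png",im)
E
```

```text
15.4 [ 513.5361442  -171.89627906   99.77153947] jaw 24.643420031293743 F [-1.68675461 -3.0498003   5.56192285] T [-0.46305683  0.33262025  0.05666682] 13.74968271930453 q [-19.70576895 -44.32732978] eff6 0.07086526835337281
```

View pics/i_wrist.png

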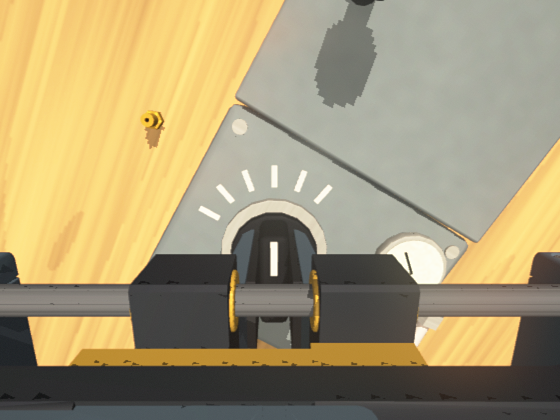

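View pics/i_side.png

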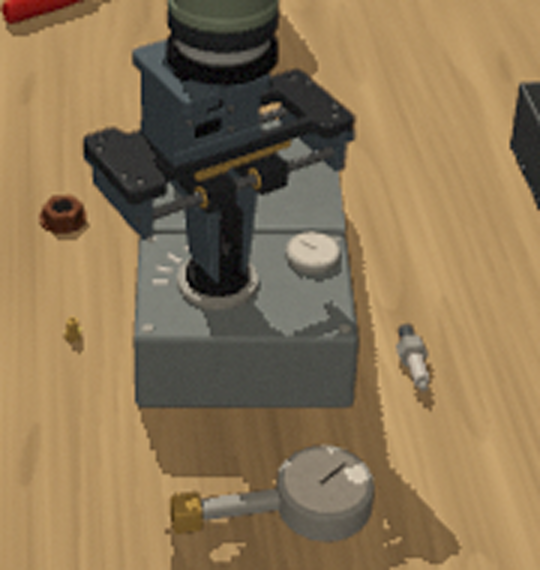

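View pics/i_top.png

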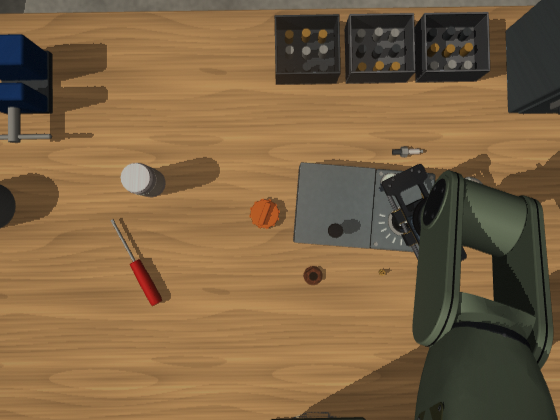

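Request:
arm_command --deltas '[[0,[0,0,0],-0.01],[0,[0,0,0],-0.01],[0,[0,0,0],-0.01]]'

```text
time_s: 15.85
ee_pos: [513.5, -171.9, 99.8]
ee_rot: [-11.0, 90.0, -76.9]
force: [-2.1, -2.7, 5.1]
gripper_width: 13.8
```

```bash
python3 st.py
```

```text
15.85 [ 513.54882865 -171.9078195    99.76785292] jaw 24.093281880451855 F [-2.0880208  -2.67713699  5.10402837] T [-0.48113493  0.3547709   0.16126949] 13.81311325327375 q [-19.70277565 -43.76971836] eff6 0.17671084497123957
```

Request:
arm_command --deltas '[[0,[0,0,0],0],[0,[0,0,0],0],[0,[0,0,0],0],[0,[0,0,0],0],[0,[0,0,0],0],[0,[0,0,0],0]]'

```text
time_s: 16.45
ee_pos: [513.5, -171.9, 99.8]
ee_rot: [-13.0, 90.0, -78.9]
force: [-1.2, -1.9, 4.5]
gripper_width: 14.0
```

```bash
python3 st.py; python3 -c "
from workcell import env
print(env.job_done())"
```

```text
16.45 [ 513.53799624 -171.90827904   99.77950633] jaw 24.095248228722937 F [-1.22070785 -1.86845715  4.5335725 ] T [-0.48207786  0.33367634  0.10657366] 14.025988082753997 q [-19.70208031 -43.76962224] eff6 0.17549187876284122
the job is handed in; nothing more can be done
None
```

The lid is fully closed and the selector is held on its third stop. I handed the job in at about 16.5 s with the gripper still holding the knob; it reported no verdict.

- **Lid:** I pushed it down from its outer face near the free edge with shut fingers. At the end the fingertips were at 71.7 mm, against the 71.5 mm expected for a closed lid, with about 10 N pressing on it. The pictures show it flat.
- **Selector:** I gripped the bar (13.9 mm opening) and turned it clockwise. I took readings on both sides of the first two stops and saw the torque jump at each. It jumped a third time, from 0.07 to 0.18 N m, at 60.4°. I stopped there, and it stayed steady for 0.6 s. The wrist picture, taken at 59.8° just before that last nudge, shows the white line on the third-stop tick.
- **Loose parts:** none of them looked moved in the last side and top pictures.

No check failed. The fit of the tester's position was off by up to about 2 pixels in the side view. The closer wrist view then put the knob within about 1 mm of where I expected it. The wrist torque readings were noisy, so I counted the clicks from the last joint's torque.

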